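Sort left- and right-hand rack brackets

TASK

Sort the three green rack-end brackets by handedness: left-hand ones into the light blue bin, right-hand ones into the white bin. With the rib up, look along the rib towards the end with the foot: on a left-hand bracket the foot turns left, on a right-hand one it turns right. Set each down without dropping it, flat on the bin's floor with the rib up and none lying on another, and leave the other things on the table where they are.

Things in the scene. Friction and masses are not known exactly. Their poses are not given: they have to be found in the camera images.
- left_a_center (a point): LEFT-HAND bracket, green, 80-170 g. Rib to grip: wall 100 long, 10 thick, top 45 mm up, along the middle of a base strip 22 wide, 5 thick. At one end a foot (34 long, 5 thick) juts out to 46 mm from the rib's mid-plane, a 6 mm wall 28 high on its end edge. Seen along the rib to the foot end, the foot turns left (+y). Point: rib's middle, 22.5 mm above underside; x to foot end, y left, z up
- left_b_center (a point): LEFT-HAND bracket, green, 80-170 g. Rib to grip: wall 100 long, 10 thick, top 45 mm up, along the middle of a base strip 22 wide, 5 thick. At one end a foot (34 long, 5 thick) juts out to 46 mm from the rib's mid-plane, a 6 mm wall 28 high on its end edge. Seen along the rib to the foot end, the foot turns left (+y). Point: rib's middle, 22.5 mm above underside; x to foot end, y left, z up
- right_a_center (a point): RIGHT-HAND bracket, green, 80-170 g. Rib to grip: wall 100 long, 10 thick, top 45 mm up, along the middle of a base strip 22 wide, 5 thick. At one end a foot (34 long, 5 thick) juts out to 46 mm from the rib's mid-plane, a 6 mm wall 28 high on its end edge. Seen along the rib to the foot end, the foot turns right (-y). Point: rib's middle, 22.5 mm above underside; x to foot end, y left, z up
- blue_bin: Light blue open bin, fixed to the table, outside 270 (x) x 160 (y) x 45 mm high, walls and floor 5 mm thick (inside 260 x 150 mm, 40 mm deep). Origin at the centre of its underside on the table; x along its long side, z up. For LEFT-HAND brackets; it may stand on the robot's left or right.
- white_bin: White open bin, fixed to the table, outside 270 (x) x 160 (y) x 45 mm high, walls and floor 5 mm thick (inside 260 x 150 mm, 40 mm deep). Origin at the centre of its underside on the table; x along its long side, z up. For RIGHT-HAND brackets; it may stand on the robot's left or right.
- label_roll: Roll of white labels lying flat, 84 mm across, 50 mm high. Bystander, loose; leave it where it is. Origin at the centre of its underside.
- marker: White marker pen with blue cap, lying, 130 mm long (x), 12 mm thick. Bystander, loose; leave it where it is. Origin at the centre of its underside.
- sample_tube: Pink sample tube with red cap, lying, 100 mm long (x), 17 mm thick. Bystander, loose; leave it where it is. Origin at the centre of its underside.
- jar: Amber jar with white cap, 70 mm across, 80 mm high. Bystander, loose; leave it where it is. Origin at the centre of its underside.
Things that resemble listed ones, but are neither listed nor needed, are in the scene too. Leave any orange or purple look-alike of the part that bears left_b_center alone.

How it is judged:
By the outcome, as a careful person would: the job done as asked, in the order asked, and still so for the second after the job is handed in, with the robot touching nothing.
It also fails if it takes over 72 s, if anything falls off the work surface, if the arm or the gripper's body presses on something with over 40 N, if the wrist force passes 120 N, or if a joint passes its speed limit or range.

ROBOT

A 7-joint arm with a two-finger parallel gripper is mounted at the origin on the work surface. World frame = base frame: x ahead of the robot, y to its left, z up, the work surface at z = 0. Lengths are in m, angles in degrees, forces in N, time in s.
With the tool pointing down it reaches from about 0.425 to 0.875 m from the base axis. Payload 4.7 kg.
Tool frame: the origin (TCP) lies on the mounting face of the last link; the fingertips stand 182 mm ahead of it and the grasp point (between the pads) lies 164 mm ahead of it; z points along the fingers, y is the line along which they close (so a half turn about z gives the same grasp; the last joint's range is limited). The gripper opens to 87 mm and grips with 3 to 60 N. Pads are 19 mm wide; open, the fingers measure 117 mm over their backs; the gripper's body (75 mm by 190 mm) begins 51 mm behind the grasp point.
Start: joints at [0.808, 18.392, -4.016, 83.108, 1.295, 78.541, -3.26], TCP at [0.65, -0, 0.405] pointing down, gripper open.
Joint ranges: [-163.93, 163.93], [-17.29, 119.83], [-79.2, 71.16], [3.27, 140.29], [-89.18, 269.18], [5.43, 117.66], [-154.24, 154.24]. Speed limits (degrees/s): [147.25, 147.25, 180, 180, 180, 180, 180].

INTERFACE

Orientations are given as [roll, pitch, yaw] about the fixed x, y, z axes, in that order (R = Rz(yaw) Ry(pitch) Rx(roll)).
In Python, from cell import env gives the robot as it stands.
- The arm moves only by the tool servo_tool, never from a script. Its argument "plan" is a list of rows, each an object with "xyz": the shift along the tool's x, y, z in cm, a list of three; "twist": the turn, a rotation vector about the tool's x, y, z in degrees, a list of three; "jaw": the closure, from 0 (fully open) to 1 (shut). In form: [{"xyz": [x, y, z], "twist": [wx, wy, wz], "jaw": jaw}, ...]. A call has 1 to 10 rows; each row is the pose to reach, as a shift and turn from the pose commanded when the call began, along the tool's axes at that moment; what a row does not reach only later rows make up. A row lasts 1/12 s, in which the tool goes at most 41.7 mm and 7.16 degrees, less where a joint would pass 70% of its speed; a pose out of reach is approached as far as the arm can. A call with a gripper value outside its range is refused whole. The fingers move at their own pace and stop on an object; "newtons" is the grip in N (left out, the last holds). Time passes only in rows, so rows that repeat a pose let the fingers close. It gives the time, the measured TCP pose, the force, the opening and the grip force at its end, in the units of the state.
- env.get_obs(): the state, without advancing time (a new reading comes with each control period).
- env.read_camera(name): name is "scene" or "side" or "wrist"; returns a dict with "img" (384x512x3 uint8, red, green, blue), "camera_matrix" (3x3 intrinsics, pixels), "k1" (the pictures are not rectified: a ray, as slopes to the right and down, at radius r is drawn at 1 + k1 r^2 times it, then the intrinsics apply), "R" (3x3) and "t" (3): a world point X has camera coordinates R X + t. Camera axes: x right, y down, z forward; pixel columns grow to the right and rows downward; lengths in m; the calibration is good to about 2 mm. A picture is of the moment at which its call begins. There is no depth.
- env.sign_off(): hands the job in; it is judged then, once.
The state is a dict: "time_s": time; "qpos": joint angles; "joint_velocities": joint speeds; "effort": joint torques, N m; "tool_pos": TCP position; "tool_rot": TCP orientation; "force": force on the tool from outside, world axes, zero at the start; "wrist_torque": the same for the moment, N m; "grip_width": finger opening in m; "grasp_force": force on a finger pad.
Only numpy, scipy, OpenCV 4.12 (cv2) and the standard library are available. Lean on these libraries where they do the work, as an engineer would, in place of code of your own. Each camera call takes 0.05 s, during which the arm holds its last target. There are 200 camera calls.

## Working session

There is one attempt and no reset: what is moved stays moved. The work goes in short steps, Python scripts to look and compute and a tool call to move; the robot and the scene stay as the last step left them, time stands still between calls to the robot, and variables do not carry over. Pictures are saved under pics/ and viewed, at most 13 in all, crops included, and the job is handed in when it is done.

Besides the shell and the picture viewer there is one more tool, called after "Call:" by a JSON object that holds its "op" and its "data", one argument or row to a line. servo_tool: Moves the arm, as the interface text tells. Its arguments: {"type":"object","properties":{"plan":{"type":"array","items":{"type":"object","properties":{"xyz":{"type":"array","items":{"type":"number"}},"twist":{"type":"array","items":{"type":"number"}},"jaw":{"type":"number"}}}},"newtons":{"type":"number"}},"required":["plan"]}

```bash
mkdir -p pics; cat > h.py <<'E'
import numpy as np, cv2
from cell import env
def cam(n):
    c=env.read_camera(n); return c
def save(c,f,crop=None,s=1):
    im=c["img"][:,:,::-1]
    if crop: x0,y0,x1,y1=crop; im=im[y0:y1,x0:x1]
    cv2.imwrite("pics/"+f,cv2.resize(im,None,fx=s,fy=s,interpolation=cv2.INTER_CUBIC))
def plane(c,px,z):
    K=np.array(c["camera_matrix"]);d=np.array([c["k1"],0,0,0,0.])
    # iterative inverse of 1+k1 r^2
    u=cv2.undistortPoints(np.array(px,float).reshape(-1,1,2),K,d).reshape(-1,2)
    R=np.array(c["R"]);t=np.array(c["t"]);o=-R.T@t
    r=np.c_[u,np.ones(len(u))]@R
    return o+r*((z-o[2])/r[:,2])[:,None]
def proj(c,X):
    K=np.array(c["camera_matrix"]);d=np.array([c["k1"],0,0,0,0.])
    return cv2.projectPoints(np.array(X,float).reshape(-1,3),cv2.Rodrigues(np.array(c["R"]))[0],np.array(c["t"]),K,d)[0].reshape(-1,2)
E
python3 - <<'E'
from h import *
a=cam("scene");b=cam("side");w=cam("wrist")
for c in(a,b,w): print(-np.array(c["R"]).T@np.array(c["t"]))
im=np.vstack([np.hstack([a["img"],b["img"]]),np.hstack([w["img"],w["img"]*0])])[:,:,::-1]
cv2.imwrite("pics/all.png",cv2.resize(im[:384],(800,300)))
save(a,"scene.png",s=1.5);save(w,"wrist.png",s=1.5);save(b,"side.png",s=1.5)
print(env.get_obs())
E
```

```text
[1.00153983 0.17604305 0.81784288]
[ 0.14921879 -0.81111873  0.69764804]
[0.6506102  0.06762221 0.3850168 ]
{'time_s': 0.15, 'qpos': array([ 0.80753462, 18.4294477 , -4.015648  , 83.16089016,  1.29312603,
       78.54140382, -3.26171645]), 'joint_velocities': array([-0.04565287, -0.0978883 ,  0.02057936, -0.18095979,  0.08877355,
       -0.06344139, -0.0364024 ]), 'effort': array([ 2.16972071e-04, -4.91794288e+01, -4.04079035e-01, -3.12878716e+01,
       -6.39387709e-02,  4.04033612e-02,  9.90178205e-05]), 'tool_pos': array([ 6.49836144e-01, -2.06495146e-05,  4.03893019e-01]), 'tool_rot': array([-1.79913375e+02,  3.33359072e-03,  8.99999271e+01]), 'force': array([ 0.05358543, -0.38653366,  0.07436868]), 'wrist_torque': array([ 0.04274239, -0.02722305,  0.03192219]), 'grasp_force': 0.0, 'grip_width': 0.08691495150412948}
```

View pics/scene.png

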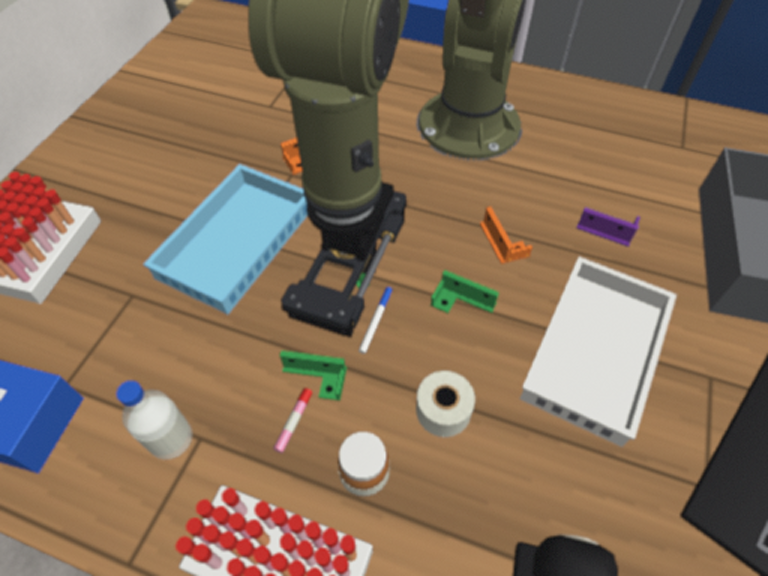

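View pics/side.png

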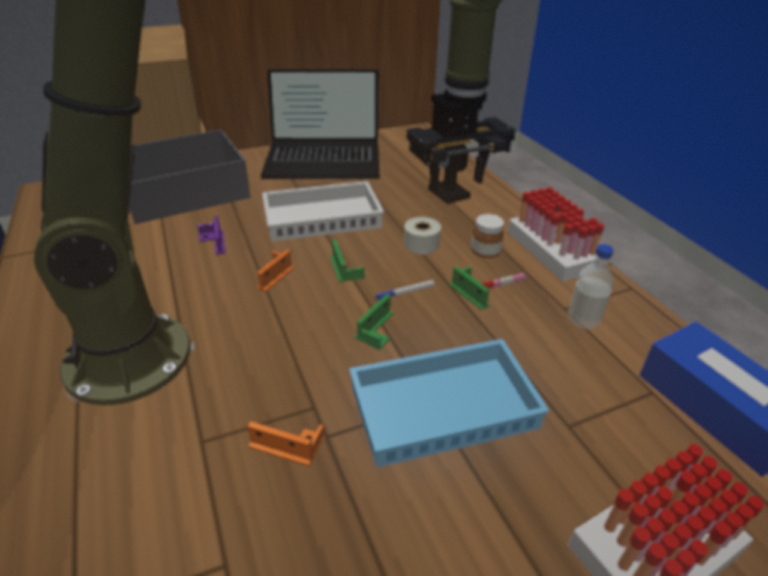

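Scene view: green brackets at about (465,292) and (315,370), with a third half hidden by the gripper at (360,280). Side view shows all three, at (345,262), (470,288) and (375,322). The blue bin is at y<0 and the white bin at y>0. The look-alikes are orange at (290,155) and (503,235), and purple at (608,226).

View pics/wrist.png

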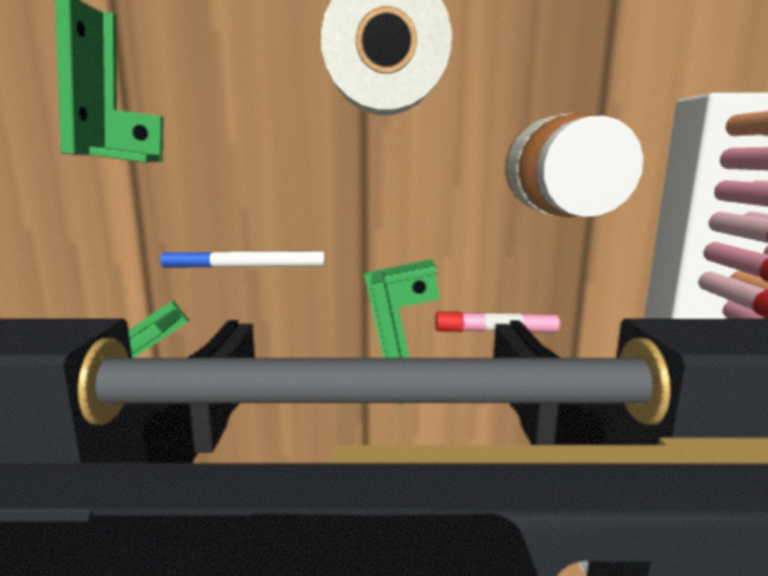

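```bash
python3 - <<'E'
from h import *
for n in("scene","side","wrist"):
    c=cam(n);h=cv2.cvtColor(c["img"],cv2.COLOR_RGB2HSV)
    for nm,lo,hi in(("green",(50,110,40),(80,255,255)),("blue",(93,60,120),(106,190,255))):
        m=cv2.inRange(h,lo,hi);k,l,s,ce=cv2.connectedComponentsWithStats(m)
        for i in range(1,k):
            if s[i,4]>60:
                cn=cv2.findContours((l==i).astype(np.uint8),0,2)[0][0]
                P=cv2.approxPolyDP(cv2.convexHull(cn),2,True)[:,0]
                print(n,nm,s[i],ce[i].round(),plane(c,ce[i],0.0)[0].round(3))
                if nm=="green": print(P.tolist())
c=cam("wrist"); print(c["R"],c["t"])
E
```

```text
scene green [288 181  44  27 694] [308. 195.] [0.441 0.108 0.   ]
[[295, 182], [330, 194], [327, 207], [296, 207], [289, 204], [288, 197]]
scene green [187 234  44  32 755] [212. 247.] [ 0.662 -0.068  0.   ]
[[187, 235], [228, 239], [230, 246], [226, 265], [213, 264], [189, 247]]
scene blue [  96  110  108   99 5565] [154. 158.] [ 0.466 -0.333  0.   ]
side green [221 162  21  25 135] [229. 177.] [0.457 0.123 0.   ]
[[222, 162], [241, 180], [241, 184], [226, 186], [221, 172]]
side green [303 178  22  17  91] [313. 185.] [ 0.697 -0.022  0.   ]
[[303, 179], [312, 179], [324, 194]]
side green [301 187  22  18  74] [310. 195.] [ 0.661 -0.064  0.   ]
[[302, 187], [322, 203], [303, 192]]
side green [239 197  22  34 217] [250. 215.] [ 0.452 -0.077  0.   ]
[[258, 197], [260, 208], [257, 226], [252, 230], [240, 220], [239, 214]]
side blue [ 234  227  131   75 5404] [294. 266.] [ 0.481 -0.298  0.   ]
wrist green [  37    0   71  108 4557] [64. 60.] [0.441 0.115 0.   ]
[[37, 0], [51, 0], [75, 10], [107, 80], [106, 106], [92, 107], [41, 101]]
wrist green [ 243  173   49   66 1698] [265. 200.] [ 0.671 -0.051  0.   ]
[[286, 173], [290, 180], [291, 198], [270, 238], [256, 238], [243, 182]]
wrist green [ 85 201  39  37 684] [103. 218.] [ 0.463 -0.075  0.   ]
[[114, 201], [123, 214], [87, 237], [85, 220]]
[[ 9.99999216e-01 -2.57458472e-04  1.22514447e-03]
 [-5.55334169e-04 -9.68298118e-01  2.49796810e-01]
 [ 1.12199278e-03 -2.49797294e-01 -9.68297502e-01]] [-0.65121394 -0.03048323  0.38958527]
```

Wrist view (x right is world +x, up is world +y):
- Bracket at (85,80): foot at its -y end, turned to +x, so left-hand.
- Bracket at (395,310): foot at its +y end, turned to +x, so right-hand.
- Third bracket at (150,330) is hidden by the fingers. I'll move so it can be seen.

Call:
{"op": "servo_tool", "data": {
  "plan": [
    {"xyz": [-2, -4, 0], "jaw": 0},
    {"xyz": [-4, -8, 0], "jaw": 0},
    {"xyz": [-6, -12, 0], "jaw": 0},
    {"xyz": [-7, -15, 0], "jaw": 0},
    {"xyz": [-7, -15, 0], "jaw": 0},
    {"xyz": [-7, -15, 0], "jaw": 0}
  ]
}}

```text
validation failed for argument at $.pl...
```

```bash
python3 - <<'E'
from h import *
a=cam("scene");b=cam("wrist")
cv2.imwrite("pics/w2.png",cv2.resize(np.hstack([a["img"],b["img"]])[:,:,::-1],(800,300)))
import pickle;pickle.dump((a,b),open("w2.pkl","wb"))
im=np.vstack([cv2.resize(a["img"][90:310,60:480],(798,418))[:,:,::-1]]);cv2.imwrite("pics/s2.png",im)
save(b,"w2.png",s=1.5)
E
```

```text
(no output)
```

View pics/w2.png

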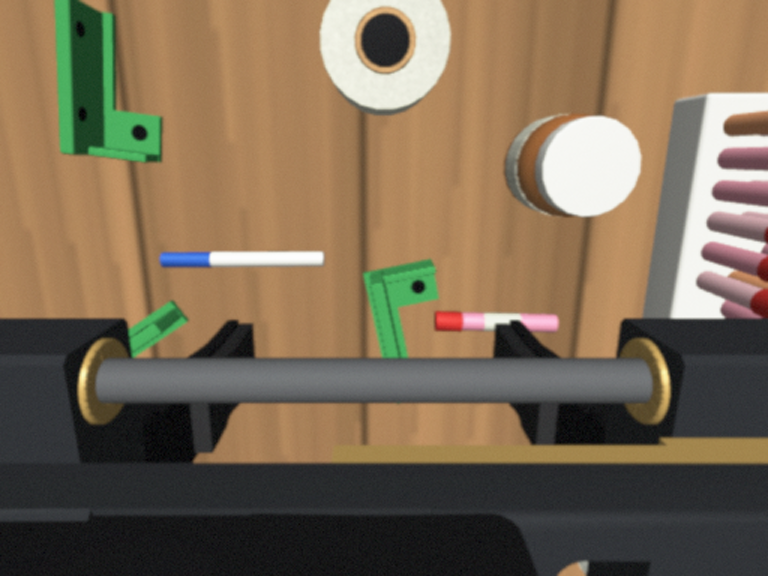

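View pics/s2.png

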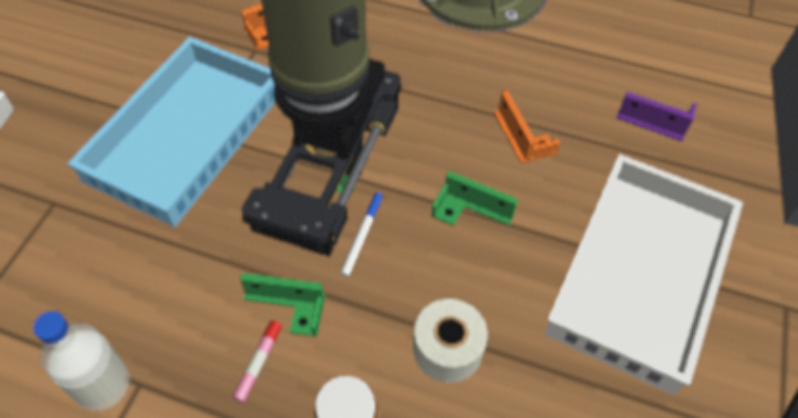

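The move was refused because the rows had no twist, so the arm hasn't moved and both pictures show the same view as before. I'll resend with twist in every row.

Call:
{"op": "servo_tool", "data": {
  "plan": [
    {"xyz": [-2, -4, 0], "twist": [0, 0, 0], "jaw": 0},
    {"xyz": [-4, -8, 0], "twist": [0, 0, 0], "jaw": 0},
    {"xyz": [-6, -12, 0], "twist": [0, 0, 0], "jaw": 0},
    {"xyz": [-7, -15, 0], "twist": [0, 0, 0], "jaw": 0},
    {"xyz": [-7, -15, 0], "twist": [0, 0, 0], "jaw": 0},
    {"xyz": [-7, -15, 0], "twist": [0, 0, 0], "jaw": 0}
  ],
  "newtons": 25
}}

```text
time_s: 0.95
tool_pos: [0.4983, -0.0712, 0.4052]
tool_rot: [179.9, 0.0, 89.8]
force: [1.1, 0.3, 1.2]
grip_width: 0.0871
grasp_force: 0.0
```

```bash
python3 - <<'E'
from h import *
b=cam("wrist");save(b,"w3.png",s=1.5)
import pickle;pickle.dump(b,open("w3.pkl","wb"))
a=cam("scene")
h=cv2.cvtColor(a["img"],cv2.COLOR_RGB2HSV)
pickle.dump(a,open("s3.pkl","wb"))
# bin rims: white corners by mask, blue by mask, hulls at z=.045
for nm,lo,hi,box in(("blue",(93,60,120),(106,190,255),None),("white",(0,0,120),(179,45,255),(340,165,460,300))):
    m=cv2.inRange(h,lo,hi)
    if box: k=m*0;x0,y0,x1,y1=box;k[y0:y1,x0:x1]=m[y0:y1,x0:x1];m=k
    k,l,s,ce=cv2.connectedComponentsWithStats(m);i=1+np.argmax(s[1:,4])
    P=cv2.approxPolyDP(cv2.convexHull(cv2.findContours((l==i).astype(np.uint8),0,2)[0][0]),3,True)[:,0]
    print(nm,P.tolist());print(plane(a,P,0.045).round(3).tolist())
E
```

```text
blue [[161, 110], [188, 121], [206, 140], [151, 208], [96, 176]]
[[0.329, -0.374, 0.045], [0.342, -0.28, 0.045], [0.391, -0.201, 0.045], [0.637, -0.233, 0.045], [0.6, -0.414, 0.045]]
white [[386, 171], [450, 196], [423, 291], [415, 296], [347, 265]]
[[0.329, 0.281, 0.045], [0.353, 0.442, 0.045], [0.622, 0.405, 0.045], [0.639, 0.39, 0.045], [0.62, 0.242, 0.045]]
```

View pics/w3.png

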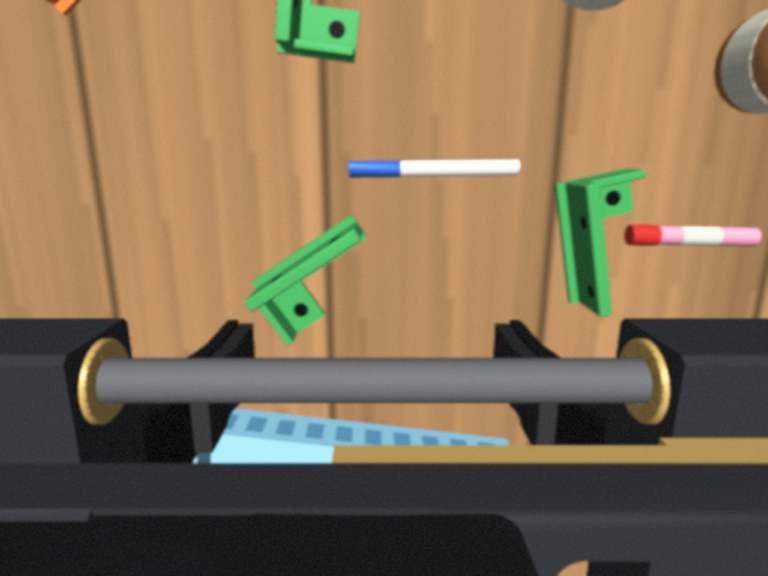

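The third bracket (255–365, 220–340) has its foot at the lower-left end, turned to the lower right. That is left when looking towards the foot, so it is left-hand. I'll confirm all three in one enlarged montage and read the rib-top corners from it.

```bash
python3 - <<'E'
from h import *
import pickle
a,w=pickle.load(open("w2.pkl","rb"));b=pickle.load(open("w3.pkl","rb"))
out=[]
for c,(x,y) in((w,(26,0)),(b,(155,135)),(b,(355,105))):
    im=cv2.resize(c["img"][y:y+112,x:x+88,::-1],None,fx=3,fy=3,interpolation=cv2.INTER_CUBIC);out.append(im)
cv2.imwrite("pics/m.png",np.hstack(out))
for c in(w,b):
    o=-np.array(c["R"]).T@np.array(c["t"]);print(o,proj(c,[o[0],o[1],0]),c["camera_matrix"][0][0],c["k1"])
E
```

```text
[0.65080312 0.06763631 0.38587178] [[248.36003713 103.4519737 ]] 318.1679950772745 0.0036326547112681086
[ 0.49938164 -0.00354023  0.38647762] [[247.94976945 103.39306739]] 318.1679950772745 0.0036326547112681086
```

View pics/m.png

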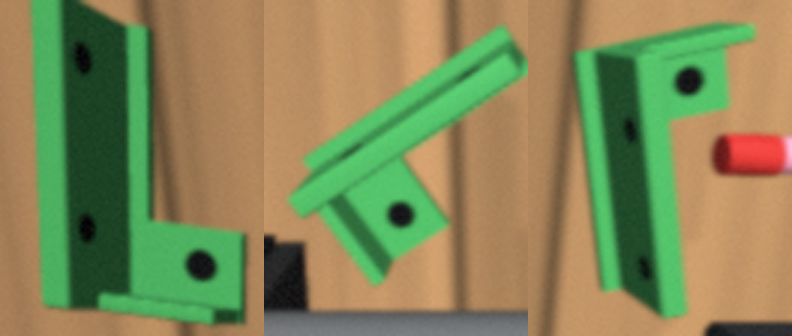

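All three are confirmed rib up. Panel 1 (P1) is left-hand, panel 2 (P3) is left-hand and panel 3 (P2) is right-hand. The rib-top strips read clearly, so next I compute their poses.

```bash
python3 - <<'E'
from h import *
import pickle
a,w=pickle.load(open("w2.pkl","rb"));b=pickle.load(open("w3.pkl","rb"))
for n,c,p in(("P3",b,[(165.3,204.3),(239.3,155.7)]),("P2",b,[(395,123.3),(404,210)]),("P1",w,[(45,101.7),(41.7,0)])):
    q=plane(c,p,.045)[:,:2];d=q[0]-q[1];L=np.hypot(*d);u=d/L
    print(n,q.round(3).tolist(),"len",L.round(4),"yaw to foot",np.degrees(np.arctan2(d[1],d[0])).round(1),"ctr",(q[0]-.05*u).round(4),q.mean(0).round(4))
E
```

```text
P3 [[0.406, -0.113], [0.49, -0.058]] len 0.1001 yaw to foot -146.8 ctr [ 0.4479 -0.0857] [ 0.4479 -0.0857]
P2 [[0.655, -0.024], [0.676, -0.121]] len 0.0988 yaw to foot 102.3 ctr [ 0.6651 -0.0733] [ 0.665  -0.0727]
P1 [[0.441, 0.069], [0.453, 0.164]] len 0.095 yaw to foot -97.3 ctr [0.447  0.1189] [0.4467 0.1164]
```

Call:
{"op": "servo_tool", "data": {
  "plan": [
    {"xyz": [-0.5, -1.5, 2], "twist": [0, 0, 7], "jaw": 0.2},
    {"xyz": [-1, -3, 5], "twist": [0, 0, 14], "jaw": 0.2},
    {"xyz": [-1.6, -5.2, 8], "twist": [0, 0, 21], "jaw": 0.2},
    {"xyz": [-1.6, -5.2, 11], "twist": [0, 0, 28], "jaw": 0.2},
    {"xyz": [-1.6, -5.2, 12], "twist": [0, 0, 35], "jaw": 0.2},
    {"xyz": [-1.6, -5.2, 12.5], "twist": [0, 0, 42], "jaw": 0.2},
    {"xyz": [-1.6, -5.2, 12.5], "twist": [0, 0, 49], "jaw": 0.2},
    {"xyz": [-1.6, -5.2, 12.5], "twist": [0, 0, 56], "jaw": 0.2},
    {"xyz": [-1.6, -5.2, 12.5], "twist": [0, 0, 56.8], "jaw": 0.2},
    {"xyz": [-1.6, -5.2, 12.5], "twist": [0, 0, 56.8], "jaw": 0.2}
  ]
}}

```text
time_s: 1.88
tool_pos: [0.4493, -0.0853, 0.2798]
tool_rot: [180.0, -0.0, 33.4]
force: [-0.2, 0.3, 0.7]
grip_width: 0.0697
grasp_force: 0.0
```

```bash
python3 - <<'E'
from h import *
import pickle
b=pickle.load(open("w3.pkl","rb"))
print("tube",plane(b,[(625/1.5,235/1.5),(760/1.5,235/1.5)],.0085).round(3))
a,w=pickle.load(open("w2.pkl","rb"))
print("tube",plane(w,[(435/1.5,321/1.5),(559/1.5,322/1.5)],.0085).round(3),"jar",plane(w,[(590/1.5,165/1.5)],.08).round(3))
o=env.get_obs();print(o["tool_pos"],o["tool_rot"],o["qpos"].round(0))
E
```

```text
tube [[ 0.702 -0.066  0.009]
 [ 0.809 -0.067  0.009]]
tube [[ 0.703 -0.067  0.009]
 [ 0.807 -0.068  0.009]] jar [[0.786 0.062 0.08 ]]
[ 0.44925576 -0.08533831  0.27979817] [ 1.79990521e+02 -2.08294990e-02  3.34355976e+01] [  8.   1.  -1. 118.   0.  61. -49.]
```

Call:
{"op": "servo_tool", "data": {
  "plan": [
    {"xyz": [0, 0, 2.5], "twist": [0, 0, 0], "jaw": 0.2},
    {"xyz": [0, 0, 5], "twist": [0, 0, 0], "jaw": 0.2},
    {"xyz": [0, 0, 7], "twist": [0, 0, 0], "jaw": 0.2},
    {"xyz": [0, 0, 8.2], "twist": [0, 0, 0], "jaw": 0.2},
    {"xyz": [0, 0, 8.2], "twist": [0, 0, 0], "jaw": 0.2},
    {"xyz": [0, 0, 8.2], "twist": [0, 0, 0], "jaw": 1},
    {"xyz": [0, 0, 8.2], "twist": [0, 0, 0], "jaw": 1},
    {"xyz": [0, 0, 8.2], "twist": [0, 0, 0], "jaw": 1},
    {"xyz": [0, 0, 8.2], "twist": [0, 0, 0], "jaw": 1},
    {"xyz": [0, 0, 8.2], "twist": [0, 0, 0], "jaw": 1}
  ],
  "newtons": 25
}}

```text
time_s: 2.72
tool_pos: [0.4485, -0.0861, 0.1986]
tool_rot: [179.9, -0.1, 33.2]
force: [1.1, 0.7, 0.2]
grip_width: 0.0442
grasp_force: 0.0
```

Call:
{"op": "servo_tool", "data": {
  "plan": [
    {"xyz": [0, 0, 0], "twist": [0, 0, 0], "jaw": 1},
    {"xyz": [0, 0, 0], "twist": [0, 0, 0], "jaw": 1},
    {"xyz": [0, 0, 0], "twist": [0, 0, 0], "jaw": 1},
    {"xyz": [0, 0, 0], "twist": [0, 0, 0], "jaw": 1}
  ]
}}

```text
time_s: 3.05
tool_pos: [0.448, -0.086, 0.1978]
tool_rot: [180.0, -0.0, 33.2]
force: [-0.5, 1.4, 0.4]
grip_width: 0.0178
grasp_force: 0.0
```

Call:
{"op": "servo_tool", "data": {
  "plan": [
    {"xyz": [0, 0, 0], "twist": [0, 0, 0], "jaw": 1},
    {"xyz": [0, 0, 0], "twist": [0, 0, 0], "jaw": 1},
    {"xyz": [0, 0, 0], "twist": [0, 0, 0], "jaw": 1},
    {"xyz": [0, 0, 0], "twist": [0, 0, 0], "jaw": 1},
    {"xyz": [0, 0, -1], "twist": [0, 0, 0], "jaw": 1},
    {"xyz": [0, 0, -3], "twist": [0, 0, 0], "jaw": 1},
    {"xyz": [0, 0, -6], "twist": [0, 0, 0], "jaw": 1},
    {"xyz": [0, 0, -9], "twist": [0, 0, 0], "jaw": 1},
    {"xyz": [0, 0, -10], "twist": [0, 0, 0], "jaw": 1},
    {"xyz": [0, 0, -10], "twist": [0, 0, 0], "jaw": 1}
  ]
}}

```text
time_s: 3.88
tool_pos: [0.4492, -0.0864, 0.301]
tool_rot: [179.7, -0.3, 33.2]
force: [0.4, -1.1, -0.5]
grip_width: 0.0097
grasp_force: 25.0
```

Call:
{"op": "servo_tool", "data": {
  "plan": [
    {"xyz": [-1, 1, 0], "twist": [0, 0, 3], "jaw": 1},
    {"xyz": [-3, 3.2, 0], "twist": [0, 0, 9], "jaw": 1},
    {"xyz": [-5.5, 6, 0], "twist": [0, 0, 16], "jaw": 1},
    {"xyz": [-8, 8.8, 0], "twist": [0, 0, 23], "jaw": 1},
    {"xyz": [-10.5, 11.5, 0], "twist": [0, 0, 30], "jaw": 1},
    {"xyz": [-12.7, 13.9, 0], "twist": [0, 0, 36], "jaw": 1},
    {"xyz": [-13.9, 15.2, 0], "twist": [0, 0, 41.2], "jaw": 1},
    {"xyz": [-13.9, 15.2, 0], "twist": [0, 0, 41.2], "jaw": 1},
    {"xyz": [-13.9, 15.2, 0], "twist": [0, 0, 41.2], "jaw": 1},
    {"xyz": [-13.9, 15.2, 0], "twist": [0, 0, 41.2], "jaw": 1}
  ]
}}

```text
time_s: 4.72
tool_pos: [0.4143, -0.2887, 0.296]
tool_rot: [-179.9, 0.2, -8.0]
force: [0.1, 0.2, -2.0]
grip_width: 0.0097
grasp_force: 25.0
```

```bash
python3 - <<'E'
from h import *
w=cam("wrist");s=cam("side")
o=env.get_obs();print(o["tool_pos"],o["tool_rot"],o["force"],o["grasp_force"],o["grip_width"])
cv2.imwrite("pics/p1.png",cv2.resize(np.hstack([w["img"],s["img"]])[:,:,::-1],(800,300)))
E
```

```text
[ 0.41503149 -0.2880501   0.29681722] [-1.79947090e+02  8.63773758e-02 -7.87092656e+00] [ 0.32241833 -0.43870989 -1.6898926 ] 24.998228712938726 0.009828506927865296
```

View pics/p1.png

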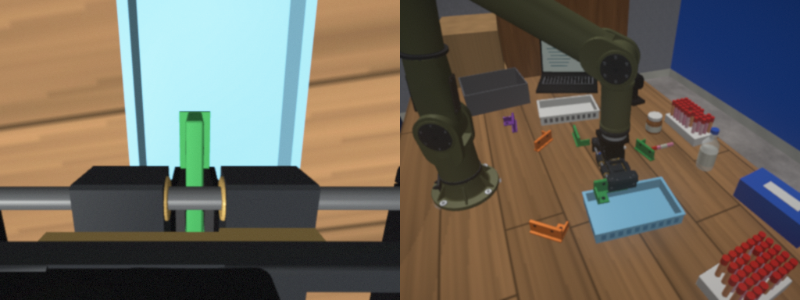

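The wrist view shows the bin aligned with the rib, and the bracket near the bin's -x end with clear margins. Lowering now.

Call:
{"op": "servo_tool", "data": {
  "plan": [
    {"xyz": [0, 0, 2], "twist": [0, 0, 0], "jaw": 1},
    {"xyz": [0, 0, 5], "twist": [0, 0, 0], "jaw": 1},
    {"xyz": [0, 0, 7.5], "twist": [0, 0, 0], "jaw": 1},
    {"xyz": [0, 0, 8.7], "twist": [0, 0, 0], "jaw": 1},
    {"xyz": [0, 0, 9], "twist": [0, 0, 0], "jaw": 1},
    {"xyz": [0, 0, 9.1], "twist": [0, 0, 0], "jaw": 1},
    {"xyz": [0, 0, 9.2], "twist": [0, 0, 0], "jaw": 1},
    {"xyz": [0, 0, 9.3], "twist": [0, 0, 0], "jaw": 1},
    {"xyz": [0, 0, 9.3], "twist": [0, 0, 0], "jaw": 1}
  ]
}}

```text
time_s: 5.57
tool_pos: [0.4155, -0.2895, 0.2058]
tool_rot: [180.0, -0.1, -8.0]
force: [0.7, 0.2, -0.2]
grip_width: 0.0103
grasp_force: 25.0
```

Call:
{"op": "servo_tool", "data": {
  "plan": [
    {"xyz": [0, 0, 0.05], "twist": [0, 0, 0], "jaw": 1},
    {"xyz": [0, 0, 0.1], "twist": [0, 0, 0], "jaw": 1},
    {"xyz": [0, 0, 0.15], "twist": [0, 0, 0], "jaw": 1},
    {"xyz": [0, 0, 0.15], "twist": [0, 0, 0], "jaw": 1}
  ]
}}

```text
time_s: 5.9
tool_pos: [0.4149, -0.2894, 0.2034]
tool_rot: [180.0, -0.0, -8.0]
force: [0.5, -0.3, -1.7]
grip_width: 0.0099
grasp_force: 25.0
```

Call:
{"op": "servo_tool", "data": {
  "plan": [
    {"xyz": [0, 0, 0.05], "twist": [0, 0, 0], "jaw": 1},
    {"xyz": [0, 0, 0.08], "twist": [0, 0, 0], "jaw": 1},
    {"xyz": [0, 0, 0.08], "twist": [0, 0, 0], "jaw": 1},
    {"xyz": [0, 0, 0.08], "twist": [0, 0, 0], "jaw": 1}
  ]
}}

```text
time_s: 6.23
tool_pos: [0.415, -0.2894, 0.2028]
tool_rot: [180.0, -0.0, -8.0]
force: [-1.2, 0.8, 2.8]
grip_width: 0.0096
grasp_force: 25.0
```

Call:
{"op": "servo_tool", "data": {
  "plan": [
    {"xyz": [0, 0, 0.02], "twist": [0, 0, 0], "jaw": 1},
    {"xyz": [0, 0, 0.02], "twist": [0, 0, 0], "jaw": 0.55},
    {"xyz": [0, 0, 0.02], "twist": [0, 0, 0], "jaw": 0.55},
    {"xyz": [0, 0, 0.02], "twist": [0, 0, 0], "jaw": 0.55},
    {"xyz": [0, 0, 0.02], "twist": [0, 0, 0], "jaw": 0.55},
    {"xyz": [0, 0, -2], "twist": [0, 0, 0], "jaw": 0.55},
    {"xyz": [0, 0, -5], "twist": [0, 0, 0], "jaw": 0.55},
    {"xyz": [0, 0, -8], "twist": [0, 0, 0], "jaw": 0.55},
    {"xyz": [0, 0, -10], "twist": [0, 0, 0], "jaw": 0.55},
    {"xyz": [0, 0, -10], "twist": [0, 0, 0], "jaw": 0.55}
  ]
}}

```text
time_s: 7.07
tool_pos: [0.4164, -0.2904, 0.3072]
tool_rot: [179.8, -0.5, -8.0]
force: [1.5, -0.5, 0.3]
grip_width: 0.0388
grasp_force: 0.0
```

Call:
{"op": "servo_tool", "data": {
  "plan": [
    {"xyz": [-0.1, -2, 0], "twist": [0, 0, -4], "jaw": 0.3},
    {"xyz": [-0.4, -6, 0], "twist": [0, 0, -11], "jaw": 0.3},
    {"xyz": [-0.6, -10, 0], "twist": [0, 0, -18], "jaw": 0.3},
    {"xyz": [-0.9, -14, 0], "twist": [0, 0, -25], "jaw": 0.3},
    {"xyz": [-1.1, -18, 0], "twist": [0, 0, -32], "jaw": 0.3},
    {"xyz": [-1.4, -22, 0], "twist": [0, 0, -39], "jaw": 0.3},
    {"xyz": [-1.6, -26, 0], "twist": [0, 0, -46], "jaw": 0.3},
    {"xyz": [-1.9, -30, 0], "twist": [0, 0, -53], "jaw": 0.3},
    {"xyz": [-2.1, -34, 0], "twist": [0, 0, -60], "jaw": 0.3},
    {"xyz": [-2.3, -37, 0], "twist": [0, 0, -67], "jaw": 0.3}
  ]
}}

```text
time_s: 7.9
tool_pos: [0.4431, 0.0837, 0.3019]
tool_rot: [-180.0, -0.0, 59.5]
force: [1.3, 0.2, -0.3]
grip_width: 0.0608
grasp_force: 0.0
```

Call:
{"op": "servo_tool", "data": {
  "plan": [
    {"xyz": [2.5, -1.2, 0], "twist": [0, 0, -7], "jaw": 0.3},
    {"xyz": [3.3, -1.6, 0], "twist": [0, 0, -14], "jaw": 0.3},
    {"xyz": [3.3, -1.6, 0], "twist": [0, 0, -21], "jaw": 0.3},
    {"xyz": [3.3, -1.6, 0], "twist": [0, 0, -23.7], "jaw": 0.3},
    {"xyz": [3.3, -1.6, 0], "twist": [0, 0, -23.7], "jaw": 0.3},
    {"xyz": [3.3, -1.6, 0], "twist": [0, 0, -23.7], "jaw": 0.3}
  ]
}}

```text
time_s: 8.4
tool_pos: [0.4467, 0.1167, 0.3018]
tool_rot: [-179.9, 0.0, 82.6]
force: [0.2, 0.2, -0.7]
grip_width: 0.0609
grasp_force: 0.0
```

```bash
python3 - <<'E'
from h import *
w=cam("wrist");h=cv2.cvtColor(w["img"],cv2.COLOR_RGB2HSV);m=cv2.inRange(h,(50,110,40),(80,255,255))
o=env.get_obs();print(o["tool_pos"],o["tool_rot"])
k,l,s,ce=cv2.connectedComponentsWithStats(m)
for i in range(1,k):
    if s[i,4]>60:
        P=cv2.approxPolyDP(cv2.findContours((l==i).astype(np.uint8),0,2)[0][0],2,True)[:,0]
        print(s[i],P.tolist());print(plane(w,P,.045)[:,:2].round(3).tolist())
E
```

```text
[0.44678291 0.11658879 0.30193388] [-1.79961405e+02  1.60024722e-02  8.25952608e+01]
[ 235  124   65  115 4171] [[236, 124], [236, 231], [240, 231], [243, 238], [298, 238], [295, 228], [296, 197], [258, 196], [258, 124]]
[[0.445, 0.17], [0.433, 0.087], [0.437, 0.086], [0.438, 0.08], [0.482, 0.074], [0.481, 0.083], [0.484, 0.109], [0.455, 0.114], [0.461, 0.168]]
```

Call:
{"op": "servo_tool", "data": {
  "plan": [
    {"xyz": [0.2, 0, 3], "twist": [0, 0, 0], "jaw": 0.3},
    {"xyz": [0.2, 0, 6.5], "twist": [0, 0, 0], "jaw": 0.3},
    {"xyz": [0.2, 0, 9], "twist": [0, 0, 0], "jaw": 0.3},
    {"xyz": [0.2, 0, 10.4], "twist": [0, 0, 0], "jaw": 0.3},
    {"xyz": [0.2, 0, 10.4], "twist": [0, 0, 0], "jaw": 0.3},
    {"xyz": [0.2, 0, 10.4], "twist": [0, 0, 0], "jaw": 1},
    {"xyz": [0.2, 0, 10.4], "twist": [0, 0, 0], "jaw": 1},
    {"xyz": [0.2, 0, 10.4], "twist": [0, 0, 0], "jaw": 1},
    {"xyz": [0.2, 0, 10.4], "twist": [0, 0, 0], "jaw": 1},
    {"xyz": [0.2, 0, 10.4], "twist": [0, 0, 0], "jaw": 1}
  ]
}}

```text
time_s: 9.28
tool_pos: [0.4477, 0.1189, 0.1995]
tool_rot: [179.9, -0.0, 82.7]
force: [-0.6, 0.4, -0.4]
grip_width: 0.0355
grasp_force: 0.0
```

Call:
{"op": "servo_tool", "data": {
  "plan": [
    {"xyz": [0, 0, 0], "twist": [0, 0, 0], "jaw": 1},
    {"xyz": [0, 0, 0], "twist": [0, 0, 0], "jaw": 1},
    {"xyz": [0, 0, 0], "twist": [0, 0, 0], "jaw": 1},
    {"xyz": [0, 0, 0], "twist": [0, 0, 0], "jaw": 1},
    {"xyz": [0, 0, 0], "twist": [0, 0, 0], "jaw": 1},
    {"xyz": [0, 0, 0], "twist": [0, 0, 0], "jaw": 1}
  ]
}}

```text
time_s: 9.78
tool_pos: [0.4469, 0.1189, 0.1985]
tool_rot: [-180.0, 0.0, 82.7]
force: [-2.5, 0.1, 3.3]
grip_width: 0.0096
grasp_force: 25.0
```

Call:
{"op": "servo_tool", "data": {
  "plan": [
    {"xyz": [0, 0, -1], "twist": [0, 0, 0], "jaw": 1},
    {"xyz": [0, 0, -4], "twist": [0, 0, 0], "jaw": 1},
    {"xyz": [0, 0, -8], "twist": [0, 0, 0], "jaw": 1},
    {"xyz": [-1, 0.4, -10], "twist": [0, 0, 2], "jaw": 1},
    {"xyz": [-4, 1.4, -10], "twist": [0, 0, 8], "jaw": 1},
    {"xyz": [-7, 2.5, -10], "twist": [0, 0, 15], "jaw": 1},
    {"xyz": [-10, 3.6, -10], "twist": [0, 0, 22], "jaw": 1},
    {"xyz": [-13, 4.7, -10], "twist": [0, 0, 29], "jaw": 1},
    {"xyz": [-16, 5.8, -10], "twist": [0, 0, 36], "jaw": 1},
    {"xyz": [-19, 6.8, -10], "twist": [0, 0, 43], "jaw": 1}
  ]
}}

```text
time_s: 10.62
tool_pos: [0.4907, -0.08, 0.2991]
tool_rot: [179.9, -0.0, 39.4]
force: [0.8, 1.3, -1.3]
grip_width: 0.0099
grasp_force: 25.0
```

Call:
{"op": "servo_tool", "data": {
  "plan": [
    {"xyz": [-1.5, 2.9, 0], "twist": [0, 0, 7], "jaw": 1},
    {"xyz": [-3, 5.8, 0], "twist": [0, 0, 14], "jaw": 1},
    {"xyz": [-4.6, 9, 0], "twist": [0, 0, 21], "jaw": 1},
    {"xyz": [-6.2, 12, 0], "twist": [0, 0, 28], "jaw": 1},
    {"xyz": [-7.8, 15.2, 0], "twist": [0, 0, 35], "jaw": 1},
    {"xyz": [-9.3, 18.2, 0], "twist": [0, 0, 42], "jaw": 1},
    {"xyz": [-10.7, 20.9, 0], "twist": [0, 0, 47.7], "jaw": 1},
    {"xyz": [-10.7, 20.9, 0], "twist": [0, 0, 47.7], "jaw": 1},
    {"xyz": [-10.7, 20.9, 0], "twist": [0, 0, 47.7], "jaw": 1},
    {"xyz": [-10.7, 20.9, 0], "twist": [0, 0, 47.7], "jaw": 1}
  ]
}}

```text
time_s: 11.45
tool_pos: [0.5417, -0.3068, 0.2983]
tool_rot: [-179.9, 0.0, -7.9]
force: [0.2, 0.8, -2.1]
grip_width: 0.0098
grasp_force: 25.0
```

```bash
python3 - <<'E'
from h import *
o=env.get_obs();print(o["tool_pos"],o["tool_rot"])
c=cam("scene");w=cam("side")
cv2.imwrite("pics/p2.png",np.hstack([cv2.resize(c["img"][80:230,80:280],(400,300)),cv2.resize(w["img"][180:330,200:400],(400,300))])[:,:,::-1])
E
```

```text
[ 0.54171899 -0.30684479  0.29830891] [-1.79939758e+02  2.45602934e-02 -7.93483288e+00]
```

View pics/p2.png

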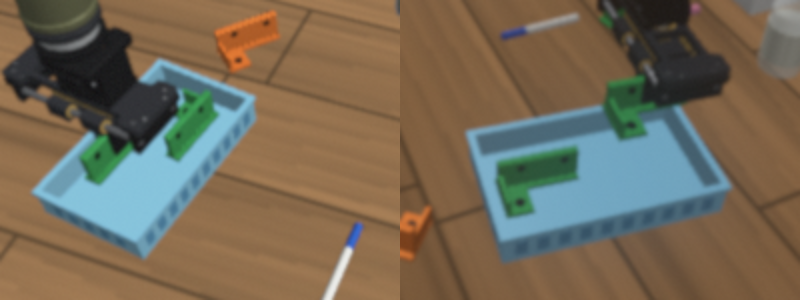

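The first bracket lies flat in the blue bin with its rib up, and the second hangs over free floor at the +x end. Lowering.

Call:
{"op": "servo_tool", "data": {
  "plan": [
    {"xyz": [0, 0, 2], "twist": [0, 0, 0], "jaw": 1},
    {"xyz": [0, 0, 5], "twist": [0, 0, 0], "jaw": 1},
    {"xyz": [0, 0, 7.5], "twist": [0, 0, 0], "jaw": 1},
    {"xyz": [0, 0, 8.7], "twist": [0, 0, 0], "jaw": 1},
    {"xyz": [0, 0, 9.1], "twist": [0, 0, 0], "jaw": 1},
    {"xyz": [0, 0, 9.3], "twist": [0, 0, 0], "jaw": 1},
    {"xyz": [0, 0, 9.3], "twist": [0, 0, 0], "jaw": 1},
    {"xyz": [0, 0, 9.35], "twist": [0, 0, 0], "jaw": 1},
    {"xyz": [0, 0, 9.4], "twist": [0, 0, 0], "jaw": 1},
    {"xyz": [0, 0, 9.4], "twist": [0, 0, 0], "jaw": 1}
  ]
}}

```text
time_s: 12.38
tool_pos: [0.5421, -0.3077, 0.2057]
tool_rot: [180.0, -0.1, -8.0]
force: [0.1, -0.4, -1.5]
grip_width: 0.0099
grasp_force: 25.0
```

Call:
{"op": "servo_tool", "data": {
  "plan": [
    {"xyz": [0, 0, 0.04], "twist": [0, 0, 0], "jaw": 1},
    {"xyz": [0, 0, 0.08], "twist": [0, 0, 0], "jaw": 1},
    {"xyz": [0, 0, 0.1], "twist": [0, 0, 0], "jaw": 1},
    {"xyz": [0, 0, 0.1], "twist": [0, 0, 0], "jaw": 1}
  ]
}}

```text
time_s: 12.72
tool_pos: [0.5417, -0.3075, 0.2036]
tool_rot: [180.0, -0.0, -8.0]
force: [-0.4, 0.4, -0.9]
grip_width: 0.0095
grasp_force: 25.0
```

Call:
{"op": "servo_tool", "data": {
  "plan": [
    {"xyz": [0, 0, 0.04], "twist": [0, 0, 0], "jaw": 1},
    {"xyz": [0, 0, 0.06], "twist": [0, 0, 0], "jaw": 1},
    {"xyz": [0, 0, 0.06], "twist": [0, 0, 0], "jaw": 1},
    {"xyz": [0, 0, 0.06], "twist": [0, 0, 0], "jaw": 1}
  ]
}}

```text
time_s: 13.05
tool_pos: [0.5417, -0.3075, 0.2035]
tool_rot: [-180.0, -0.0, -8.0]
force: [-2.6, 1.7, 4.7]
grip_width: 0.0098
grasp_force: 25.0
```

Contact. Release and rise.

Call:
{"op": "servo_tool", "data": {
  "plan": [
    {"xyz": [0, 0, 0], "twist": [0, 0, 0], "jaw": 1},
    {"xyz": [0, 0, 0], "twist": [0, 0, 0], "jaw": 0.55},
    {"xyz": [0, 0, 0], "twist": [0, 0, 0], "jaw": 0.55},
    {"xyz": [0, 0, 0], "twist": [0, 0, 0], "jaw": 0.55},
    {"xyz": [0, 0, 0], "twist": [0, 0, 0], "jaw": 0.55},
    {"xyz": [0, 0, -2], "twist": [0, 0, 0], "jaw": 0.55},
    {"xyz": [0, 0, -5], "twist": [0, 0, 0], "jaw": 0.55},
    {"xyz": [0, 0, -8], "twist": [0, 0, 0], "jaw": 0.55},
    {"xyz": [0, 0, -10], "twist": [0, 0, 0], "jaw": 0.55},
    {"xyz": [0, 0, -10], "twist": [0, 0, 0], "jaw": 0.55}
  ]
}}

```text
time_s: 13.88
tool_pos: [0.5432, -0.3085, 0.3083]
tool_rot: [179.8, -0.5, -8.0]
force: [0.4, -0.2, -0.0]
grip_width: 0.039
grasp_force: 0.0
```

Call:
{"op": "servo_tool", "data": {
  "plan": [
    {"xyz": [0.9, -2.3, 0], "twist": [0, 0, -7], "jaw": 0.58},
    {"xyz": [1.9, -4.7, 0], "twist": [0, 0, -14], "jaw": 0.58},
    {"xyz": [2.8, -7, 0], "twist": [0, 0, -21], "jaw": 0.58},
    {"xyz": [3.7, -9.4, 0], "twist": [0, 0, -28], "jaw": 0.58},
    {"xyz": [4.7, -12, 0], "twist": [0, 0, -35], "jaw": 0.58},
    {"xyz": [5.6, -14.3, 0], "twist": [0, 0, -42], "jaw": 0.58},
    {"xyz": [6.5, -16.6, 0], "twist": [0, 0, -49], "jaw": 0.58},
    {"xyz": [7.5, -19, 0], "twist": [0, 0, -56], "jaw": 0.58},
    {"xyz": [8.4, -21.4, 0], "twist": [0, 0, -63], "jaw": 0.58},
    {"xyz": [9.4, -23.8, 0], "twist": [0, 0, -70], "jaw": 0.58}
  ]
}}

```text
time_s: 14.72
tool_pos: [0.6681, -0.0837, 0.3017]
tool_rot: [-179.9, 0.0, 62.3]
force: [1.2, 0.2, 0.4]
grip_width: 0.0363
grasp_force: 0.0
```

Call:
{"op": "servo_tool", "data": {
  "plan": [
    {"xyz": [0, 0, 0], "twist": [0, 0, -7], "jaw": 0.58},
    {"xyz": [0, 0, 0], "twist": [0, 0, -14], "jaw": 0.58},
    {"xyz": [0, 0, 0], "twist": [0, 0, -21], "jaw": 0.58},
    {"xyz": [0, 0, 0], "twist": [0, 0, -28], "jaw": 0.58},
    {"xyz": [0, 0, 0], "twist": [0, 0, -35], "jaw": 0.58},
    {"xyz": [0, 0, 0], "twist": [0, 0, -40.3], "jaw": 0.58},
    {"xyz": [0, 0, 0], "twist": [0, 0, -40.3], "jaw": 0.58},
    {"xyz": [0, 0, 0], "twist": [0, 0, -40.3], "jaw": 0.58}
  ]
}}

```text
time_s: 15.38
tool_pos: [0.6677, -0.085, 0.3019]
tool_rot: [-179.9, -0.0, 102.1]
force: [0.0, 0.9, -0.3]
grip_width: 0.0364
grasp_force: 0.0
```

```bash
python3 - <<'E'
from h import *
w=cam("wrist");h=cv2.cvtColor(w["img"],cv2.COLOR_RGB2HSV);m=cv2.inRange(h,(50,110,40),(80,255,255))
o=env.get_obs();print(o["tool_pos"],o["tool_rot"],o["qpos"].round())
save(w,"w5.png",(180,80,380,260),3)
E
```

```text
[ 0.66776172 -0.08496099  0.30213799] [-1.79957781e+02 -2.19248057e-02  1.02140978e+02] [ 13.  25. -11.  86.   5.  69.  14.]
```

View pics/w5.png

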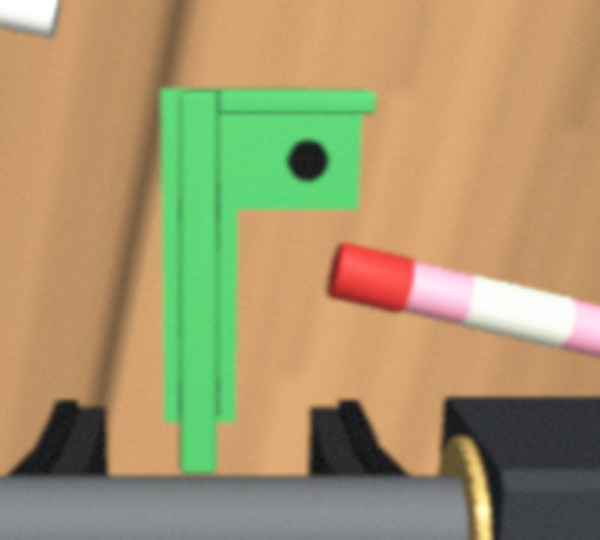

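Rib is aligned and between the fingers. The foot at the top turns right, so this is the right-hand bracket. The tube cap at (335,270) lies clear of the right finger. Descending with the narrow opening.

Call:
{"op": "servo_tool", "data": {
  "plan": [
    {"xyz": [0, 0, 3], "twist": [0, 0, 0], "jaw": 0.58},
    {"xyz": [0, 0, 6.5], "twist": [0, 0, 0], "jaw": 0.58},
    {"xyz": [0, 0, 9], "twist": [0, 0, 0], "jaw": 0.58},
    {"xyz": [0, 0, 10.4], "twist": [0, 0, 0], "jaw": 0.58},
    {"xyz": [0, 0, 10.4], "twist": [0, 0, 0], "jaw": 0.58},
    {"xyz": [0, 0, 10.4], "twist": [0, 0, 0], "jaw": 1},
    {"xyz": [0, 0, 10.4], "twist": [0, 0, 0], "jaw": 1},
    {"xyz": [0, 0, 10.4], "twist": [0, 0, 0], "jaw": 1},
    {"xyz": [0, 0, 10.4], "twist": [0, 0, 0], "jaw": 1},
    {"xyz": [0, 0, 10.4], "twist": [0, 0, 0], "jaw": 1}
  ]
}}

```text
time_s: 16.27
tool_pos: [0.6681, -0.0852, 0.2004]
tool_rot: [179.9, 0.1, 102.3]
force: [-1.0, -0.7, 1.2]
grip_width: 0.011
grasp_force: 0.8
```

Call:
{"op": "servo_tool", "data": {
  "plan": [
    {"xyz": [0, 0, 0], "twist": [0, 0, 0], "jaw": 1},
    {"xyz": [0, 0, 0], "twist": [0, 0, 0], "jaw": 1},
    {"xyz": [0, 0, 0], "twist": [0, 0, 0], "jaw": 1}
  ]
}}

```text
time_s: 16.52
tool_pos: [0.6681, -0.0852, 0.2003]
tool_rot: [179.9, 0.0, 102.3]
force: [-2.5, 0.1, 5.8]
grip_width: 0.0098
grasp_force: 25.0
```

Call:
{"op": "servo_tool", "data": {
  "plan": [
    {"xyz": [0, 0, -1], "twist": [0, 0, 0], "jaw": 1},
    {"xyz": [0, 0, -4], "twist": [0, 0, 0], "jaw": 1},
    {"xyz": [0, 0, -8], "twist": [0, 0, 0], "jaw": 1},
    {"xyz": [1, -0.2, -11], "twist": [0, 0, -2], "jaw": 1},
    {"xyz": [4, -0.8, -11], "twist": [0, 0, -7], "jaw": 1},
    {"xyz": [7.5, -1.6, -11], "twist": [0, 0, -13], "jaw": 1},
    {"xyz": [11, -2.3, -11], "twist": [0, 0, -19], "jaw": 1},
    {"xyz": [15, -3.1, -11], "twist": [0, 0, -25], "jaw": 1},
    {"xyz": [19, -4, -11], "twist": [0, 0, -31], "jaw": 1},
    {"xyz": [23, -4.8, -11], "twist": [0, 0, -37], "jaw": 1}
  ]
}}

```text
time_s: 17.35
tool_pos: [0.5708, 0.1313, 0.3094]
tool_rot: [180.0, 0.0, 139.6]
force: [0.7, 0.6, -0.9]
grip_width: 0.0097
grasp_force: 25.0
```

Call:
{"op": "servo_tool", "data": {
  "plan": [
    {"xyz": [3.2, 1.5, 0], "twist": [0, 0, -6], "jaw": 1},
    {"xyz": [6.5, 3, 0], "twist": [0, 0, -12], "jaw": 1},
    {"xyz": [9.8, 4.6, 0], "twist": [0, 0, -18], "jaw": 1},
    {"xyz": [13, 6.1, 0], "twist": [0, 0, -24], "jaw": 1},
    {"xyz": [16.5, 7.8, 0], "twist": [0, 0, -29], "jaw": 1},
    {"xyz": [18.6, 8.8, 0], "twist": [0, 0, -32], "jaw": 1},
    {"xyz": [19.3, 9.1, 0], "twist": [0, 0, -32.7], "jaw": 1},
    {"xyz": [19.3, 9.1, 0], "twist": [0, 0, -32.7], "jaw": 1},
    {"xyz": [19.3, 9.1, 0], "twist": [0, 0, -32.7], "jaw": 1}
  ]
}}

```text
time_s: 18.1
tool_pos: [0.4854, 0.3238, 0.3089]
tool_rot: [-179.9, 0.0, 171.9]
force: [0.2, -0.9, -0.6]
grip_width: 0.0098
grasp_force: 25.0
```

Call:
{"op": "servo_tool", "data": {
  "plan": [
    {"xyz": [0, 0, 2], "twist": [0, 0, 0], "jaw": 1},
    {"xyz": [0, 0, 5], "twist": [0, 0, 0], "jaw": 1},
    {"xyz": [0, 0, 8], "twist": [0, 0, 0], "jaw": 1},
    {"xyz": [0, 0, 9.3], "twist": [0, 0, 0], "jaw": 1},
    {"xyz": [0, 0, 9.8], "twist": [0, 0, 0], "jaw": 1},
    {"xyz": [0, 0, 10], "twist": [0, 0, 0], "jaw": 1},
    {"xyz": [0, 0, 10.1], "twist": [0, 0, 0], "jaw": 1},
    {"xyz": [0, 0, 10.1], "twist": [0, 0, 0], "jaw": 1},
    {"xyz": [0, 0, 10.1], "twist": [0, 0, 0], "jaw": 1}
  ]
}}

```text
time_s: 18.85
tool_pos: [0.4857, 0.3248, 0.2094]
tool_rot: [179.9, 0.1, 172.0]
force: [-0.1, -0.1, -0.9]
grip_width: 0.0094
grasp_force: 25.0
```

Call:
{"op": "servo_tool", "data": {
  "plan": [
    {"xyz": [0, 0, 0.05], "twist": [0, 0, 0], "jaw": 1},
    {"xyz": [0, 0, 0.1], "twist": [0, 0, 0], "jaw": 1},
    {"xyz": [0, 0, 0.1], "twist": [0, 0, 0], "jaw": 1},
    {"xyz": [0, 0, 0.1], "twist": [0, 0, 0], "jaw": 1}
  ]
}}

```text
time_s: 19.18
tool_pos: [0.485, 0.3245, 0.2071]
tool_rot: [180.0, 0.0, 172.0]
force: [-0.1, -0.3, -0.8]
grip_width: 0.0101
grasp_force: 25.0
```

Call:
{"op": "servo_tool", "data": {
  "plan": [
    {"xyz": [0, 0, 0.05], "twist": [0, 0, 0], "jaw": 1},
    {"xyz": [0, 0, 0.1], "twist": [0, 0, 0], "jaw": 1},
    {"xyz": [0, 0, 0.14], "twist": [0, 0, 0], "jaw": 1},
    {"xyz": [0, 0, 0.14], "twist": [0, 0, 0], "jaw": 1},
    {"xyz": [0, 0, 0.14], "twist": [0, 0, 0], "jaw": 1}
  ]
}}

```text
time_s: 19.6
tool_pos: [0.485, 0.3245, 0.2054]
tool_rot: [-180.0, -0.0, 172.0]
force: [0.0, 0.4, -1.5]
grip_width: 0.0097
grasp_force: 25.0
```

Call:
{"op": "servo_tool", "data": {
  "plan": [
    {"xyz": [0, 0, 0.04], "twist": [0, 0, 0], "jaw": 1},
    {"xyz": [0, 0, 0.08], "twist": [0, 0, 0], "jaw": 1},
    {"xyz": [0, 0, 0.08], "twist": [0, 0, 0], "jaw": 1},
    {"xyz": [0, 0, 0.08], "twist": [0, 0, 0], "jaw": 1}
  ]
}}

```text
time_s: 19.93
tool_pos: [0.485, 0.3245, 0.2053]
tool_rot: [-180.0, 0.0, 172.0]
force: [-1.4, -1.6, 5.5]
grip_width: 0.0096
grasp_force: 25.0
```

Call:
{"op": "servo_tool", "data": {
  "plan": [
    {"xyz": [0, 0, 0], "twist": [0, 0, 0], "jaw": 1},
    {"xyz": [0, 0, 0], "twist": [0, 0, 0], "jaw": 0.55},
    {"xyz": [0, 0, 0], "twist": [0, 0, 0], "jaw": 0.55},
    {"xyz": [0, 0, 0], "twist": [0, 0, 0], "jaw": 0.55},
    {"xyz": [0, 0, 0], "twist": [0, 0, 0], "jaw": 0.55},
    {"xyz": [0, 0, -2], "twist": [0, 0, 0], "jaw": 0.55},
    {"xyz": [0, 0, -6], "twist": [0, 0, 0], "jaw": 0.55},
    {"xyz": [0, 0, -10], "twist": [0, 0, 0], "jaw": 0.55},
    {"xyz": [0, 0, -14], "twist": [0, 0, 0], "jaw": 0.55},
    {"xyz": [0, 0, -14], "twist": [0, 0, 0], "jaw": 0.55}
  ]
}}

```text
time_s: 20.77
tool_pos: [0.4866, 0.3266, 0.3534]
tool_rot: [179.5, 0.6, 172.0]
force: [1.5, 1.1, 0.8]
grip_width: 0.0392
grasp_force: 0.0
```

```bash
python3 - <<'E'
from h import *
c=cam("scene");s=cam("side")
# 2-view composite for the final (10th) picture
cv2.imwrite("pics/final.png",np.vstack([cv2.resize(c["img"][95:315,70:470],(540,297)),cv2.resize(s["img"][105:325,130:530],(540,297))])[:,:,::-1])
E
```

```text
(no output)
```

View pics/final.png

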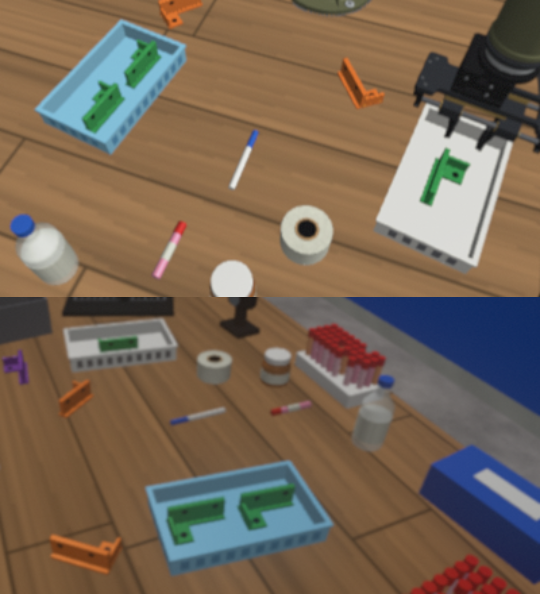

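Both left-hand brackets lie flat and apart in the blue bin at about (100,105) and (142,62). The right-hand one lies flat in the white bin at about (443,175). The bystanders and look-alikes haven't moved, and the gripper is clear of everything.

```bash
python3 -c "
from cell import env
print(env.sign_off())"
```

```text
the job is handed in; nothing more can be done
None
```

All three green brackets are sorted and the job is handed in: both left-hand ones are in the light blue bin and the right-hand one is in the white bin, each flat with its rib up, with nothing else disturbed; it took about 21 s of the 72 s allowed.

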